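# Sort plant stakes into the rack and lock the keeper bar

## Robot

A 7-joint arm with a two-finger parallel gripper is mounted at the origin on the work surface. World frame = base frame: x ahead of the robot, y to its left, z up, the work surface at z = 0. Lengths are in m, angles in rad, forces in N, time in s.
With the tool pointing down it reaches from about 0.425 to 0.925 m from the base axis. Payload 6.8 kg.
Tool frame: the origin (TCP) lies on the front face of the gripper's body, between the roots of the fingers; the fingertips stand 73 mm ahead of it and the grasp point (between the pads) lies 54 mm ahead of it (env.nose_length is the distance from the TCP to the fingertips, in m); z points along the fingers, y is the direction in which the jaws open and shut (so a half turn about z gives the same grasp; the last joint's range is limited). The gripper opens to 85 mm and grips with 20 to 120 N. Pads are 22 mm wide; open, the fingers measure 114 mm over their backs; the gripper's body (76 mm by 85 mm) begins 54 mm behind the grasp point. The pads swing forward as they close: fully open they stand 13 mm farther back than shut.
Start: joints at [1.13, 0.477, 0.022, 1.555, -0.011, 1.109, -0.083], TCP at [0.221, -0.638, 0.304] pointing down, gripper open.
Joint ranges: [-2.96, 2.96], [-0.34, 2.1], [-1.41, 1.46], [0.24, 2.44], [-1.37, 4.51], [0.17, 1.92], [-2.96, 2.96]. Speed limits (rad/s): [2.39, 2.39, 3.14, 3.14, 3.14, 3.14, 3.14].

## Interface

Orientations are given as a unit quaternion [w, x, y, z].
In Python, from cell import env, kin, camera, calibration, job gives the robot as it stands. The module is installed in compiled form; this text tells all that it offers. Calls block until the motion is done:
- env.reach(position, orientation): joint-space move of the TCP to a pose.
- env.movel(position, velocity=0.15, rot=None, stop_force=None): straight line of the TCP; rot=None keeps the orientation; velocity is the mean speed in m/s. With stop_force (N) it stops when the force on the tool has changed by that much, and returns True; else False.
- env.goto_joints(angles): joint-space move.
- env.grip(opening, f_grip=None): finger opening in m; f_grip is the grip in N (None keeps the last); returns when the fingers have stopped.
- env.dwell(seconds).
- kin.inverse_kinematics(position, orientation): joint angles nearest the present ones, or None.
- env.get_state(): the state.
- camera(name): name is "side" or "top"; returns (picture, depth): 420x560x3 uint8, blue, green, red; 420x560 float32, m along the optical axis (not along the pixel's ray), 0 where there is no reading.
- calibration(name): a dict with "fx", "fy", "cx", "cy" (pixels), "k1" (the pictures are not rectified: a ray, as slopes to the right and down, at radius r is drawn at 1 + k1 r^2 times it, then the intrinsics apply), "rvec" (rotation vector, rad) and "tvec" (3), from world to camera coordinates, as OpenCV has them. Camera axes: x right, y down, z forward; pixel columns grow to the right and rows downward; lengths in m; the calibration is good to about 2 mm. A picture is of the moment at which its call begins. calibration takes no time and is no camera call.
A pose or a line that the arm cannot do raises env.PlanningError and nothing moves.
- job.job_done(): hands the job in, once; it reports no verdict.
The state is a dict: "time": time; "qpos": joint angles; "joint_velocities": joint speeds; "joint_torque": joint torques, N m; "tcp_pos": TCP position; "orientation": TCP orientation; "force": force on the tool from outside, world axes, zero at the start; "torque": the same for the moment, N m; "opening": finger opening in m.
Only numpy, scipy, OpenCV 4.12 (cv2) and the standard library are available. Lean on these libraries where they do the work, as an engineer would, in place of code of your own. Each camera call takes 0.05 s, during which the arm holds its last target. There are 200 camera calls.

## Task

Put the loose green plant stakes away: lift the rack's keeper bar over its red bumps and slide it to its parked place off the rows, then lay every stake lengthwise and flat in the row made for its length (short, middle or long). Finally bring the keeper back over the stakes and let it drop fully home behind its bump; leave the other things on the bench where they are.

Things in the scene. Friction and masses are not known exactly. Their poses are not given: they have to be found in the camera images.
- rack: Fixed rack, dark board 250 x 344 x 8 mm. Origin: underside, mid width, where all three rows begin (x = 0); x runs along the rows, y across, z up. Row fences: aluminium strips 5 mm high, 6 mm thick. Edge rails (y = +-158 to 170 mm, x -55 to 80 mm) reach 36 mm above the origin; each carries two red bumps 12 mm high (x = -17 to -7 and 25 to 35 mm).
- keeper (a joint): Keeper bar's travel, m: 0 = closed over the rows (bar at rack x = 50 mm), growing towards rack -x to 0.082 = parked off the rows (x = -32 mm). Steel bar 24 mm wide (x), 352 mm across, 8 mm thick, underside 37 mm over the rack's underside. Each end place is behind a bump, with 3 mm play; between the bumps is a useless halfway place. Friction about 1 N.
- keeper_lift (a joint): How far the keeper bar is raised, m: 0 = down, 0.028 = highest. It passes a bump only when raised more than 12 mm; about 20 mm is comfortable. It stays level and falls by its own weight (0.22 kg) when let go.
- keeper_grip (a point): Grasp point on the keeper's handle, an orange upright block on the middle of the bar: 16 mm thick (rack x), 44 mm wide (rack y), rising 44 mm above the bar. The point is inside the block, 27 mm above the bar's top face, 17 mm below the block's top. Axes as the rack's; moves with the bar.
- row_short (a point): Middle of the floor of the short row (100 mm long inside in rack x, 92 mm wide in rack y), on the floor's top face, 8 mm above the rack's underside; at rack y = -96 mm. It takes two stakes side by side (24 mm either side of its middle line leaves finger room). Axes as the rack's.
- row_middle (a point): Middle of the floor of the middle row (135 mm long inside in rack x, 92 mm wide in rack y), on the floor's top face, 8 mm above the rack's underside; at rack y = 0 mm. It takes two stakes side by side (24 mm either side of its middle line leaves finger room). Axes as the rack's.
- row_long (a point): Middle of the floor of the long row (170 mm long inside in rack x, 92 mm wide in rack y), on the floor's top face, 8 mm above the rack's underside; at rack y = 96 mm. It takes two stakes side by side (24 mm either side of its middle line leaves finger room). Axes as the rack's.
- short_a_mid (a point): Centre of a short green wooden plant stake, 75 mm long (its x axis), 20 x 20 mm square, lying on the bench top (z = 0) at the start. May be absent.
- short_b_mid (a point): Centre of a short green wooden plant stake, 75 mm long (its x axis), 20 x 20 mm square, lying on the bench top (z = 0) at the start. May be absent.
- middle_a_mid (a point): Centre of a middle green wooden plant stake, 110 mm long (its x axis), 20 x 20 mm square, lying on the bench top (z = 0) at the start. May be absent.
- middle_b_mid (a point): Centre of a middle green wooden plant stake, 110 mm long (its x axis), 20 x 20 mm square, lying on the bench top (z = 0) at the start. May be absent.
- long_a_mid (a point): Centre of a long green wooden plant stake, 145 mm long (its x axis), 20 x 20 mm square, lying on the bench top (z = 0) at the start. May be absent.
- long_b_mid (a point): Centre of a long green wooden plant stake, 145 mm long (its x axis), 20 x 20 mm square, lying on the bench top (z = 0) at the start. May be absent.
- moss_dish: Bystander, leave alone: blue ceramic moss dish, 110 mm across. Origin at its underside.
- tamper: Bystander, leave alone: blue silicone tamper standing up, 100 mm tall. Origin at its underside.
- root_hook: Bystander, leave alone: root hook, black grip and stainless shank, 200 mm long. Origin at its underside.
- clip: Bystander, leave alone: steel spring clip holding a 200 mm chopstick. Origin at its underside.
- clay_pot: Bystander, leave alone: small terracotta pot, 70 mm across, 60 mm tall. Origin at its underside.
Mind the look-alikes: they are no part of the job. Leave any pink or white look-alike of the part that bears long_a_mid alone.

How it is judged:
On the way, in this order (a step that is already met when the one before it is completed fails the run):
1. the keeper is parked fully open and down behind its bump (value of joint keeper above 0.075 m and value of joint keeper_lift below 0.003 m), for 0.2 s.
2. every stake lies in the row for its length while the keeper is parked (x of short_a_mid in the frame of rack between 0.0315 and 0.0685 m and y of short_a_mid in the frame of rack between -0.136 and -0.056 m and z of short_a_mid in the frame of rack between 0.014 and 0.022 m and angle between the x axis of each of short_a_mid, short_b_mid, middle_a_mid, middle_b_mid, long_a_mid, long_b_mid and the x axis of rack, either way round below 0.35 rad and x of short_b_mid in the frame of rack between 0.0315 and 0.0685 m and y of short_b_mid in the frame of rack between -0.136 and -0.056 m and z of short_b_mid in the frame of rack between 0.014 and 0.022 m and x of middle_a_mid in the frame of rack between 0.049 and 0.086 m and y of middle_a_mid in the frame of rack between -0.04 and 0.04 m and z of middle_a_mid in the frame of rack between 0.014 and 0.022 m and x of middle_b_mid in the frame of rack between 0.049 and 0.086 m and y of middle_b_mid in the frame of rack between -0.04 and 0.04 m and z of middle_b_mid in the frame of rack between 0.014 and 0.022 m and x of long_a_mid in the frame of rack between 0.0665 and 0.1035 m and y of long_a_mid in the frame of rack between 0.056 and 0.136 m and z of long_a_mid in the frame of rack between 0.014 and 0.022 m and x of long_b_mid in the frame of rack between 0.0665 and 0.1035 m and y of long_b_mid in the frame of rack between 0.056 and 0.136 m and z of long_b_mid in the frame of rack between 0.014 and 0.022 m and value of joint keeper above 0.075 m), for 0.2 s.
At the end, for the whole second after the job is handed in: The keeper is closed (travel under 6 mm) and down (raised under 3 mm); every stake present is at rest flat on the floor of the row for its length, inside its fences and within 0.35 rad of the row's direction (value of joint keeper below 0.006 m and value of joint keeper_lift below 0.003 m and x of short_a_mid in the frame of rack between 0.0315 and 0.0685 m and y of short_a_mid in the frame of rack between -0.136 and -0.056 m and z of short_a_mid in the frame of rack between 0.014 and 0.022 m and angle between the x axis of each of short_a_mid, short_b_mid, middle_a_mid, middle_b_mid, long_a_mid, long_b_mid and the x axis of rack, either way round below 0.35 rad and x of short_b_mid in the frame of rack between 0.0315 and 0.0685 m and y of short_b_mid in the frame of rack between -0.136 and -0.056 m and z of short_b_mid in the frame of rack between 0.014 and 0.022 m and x of middle_a_mid in the frame of rack between 0.049 and 0.086 m and y of middle_a_mid in the frame of rack between -0.04 and 0.04 m and z of middle_a_mid in the frame of rack between 0.014 and 0.022 m and x of middle_b_mid in the frame of rack between 0.049 and 0.086 m and y of middle_b_mid in the frame of rack between -0.04 and 0.04 m and z of middle_b_mid in the frame of rack between 0.014 and 0.022 m and x of long_a_mid in the frame of rack between 0.0665 and 0.1035 m and y of long_a_mid in the frame of rack between 0.056 and 0.136 m and z of long_a_mid in the frame of rack between 0.014 and 0.022 m and x of long_b_mid in the frame of rack between 0.0665 and 0.1035 m and y of long_b_mid in the frame of rack between 0.056 and 0.136 m and z of long_b_mid in the frame of rack between 0.014 and 0.022 m and linear speed of each of short_a, short_b, middle_a, middle_b, long_a, long_b below 0.02 m/s); the robot touches nothing.
It fails at once if a bystander is moved more than 30 mm (distance of any of moss_dish, tamper, root_hook, clip, clay_pot from where it was at the start of the episode above 0.03 m).
Of short_a, short_b, middle_a, middle_b, long_a, long_b only 4 to 6 are there at a start; the rules pass over those that are not, and their reading is None.
At some moment in a run one of short_a, short_b, middle_a, middle_b, long_a, long_b may be knocked a few centimetres aside while the robot is not near it.
Once in a run the grip may slacken for a moment while it holds something.
It also fails if it takes over 210 s, if anything falls off the work surface, if the arm or the gripper's body presses on something with over 40 N, if the wrist force passes 120 N, or if a joint passes its speed limit or range.

## Working session

There is one attempt and no reset: what is moved stays moved. The work goes in short steps, each a Python script; the robot and the scene stay as the last script left them, time stands still between calls to the robot, and variables do not carry over. Pictures are saved under pics/ and viewed, about 12 in all and at most 16, crops included, and the job is handed in when it is done.

```bash
mkdir -p pics; python3 - <<'E'
from cell import env,camera,calibration
import cv2,numpy as np
for n in("top","side"):
    p,d=camera(n);cv2.imwrite(f"pics/{n}0.png",p);np.save(f"pics/{n}0.npy",d);print(n,calibration(n))
s=env.get_state();print(s['time'],s['tcp_pos'],s['orientation'],s['force'],s['opening'])
E
```

```text
top {'fx': 401.073907446622, 'fy': 401.073907446622, 'cx': 278.2008251145398, 'cy': 211.93853652930113, 'k1': 0.008148150243229776, 'rvec': array([ 2.16748024, -2.18786985,  0.06711701]), 'tvec': array([-0.01037796,  0.56814502,  1.38200165])}
side {'fx': 462.2343924148919, 'fy': 462.2343924148919, 'cx': 272.3406681619296, 'cy': 203.86578454039866, 'k1': -0.1315660188095775, 'rvec': array([ 0.09397257, -2.93575073,  1.06912402]), 'tvec': array([0.55387553, 0.08848102, 1.26277234])}
0.1 [ 0.22040848 -0.63755282  0.30302267] [-8.08235380e-04  9.86185460e-01  1.65642836e-01 -1.88394674e-04] [-0.71984718 -0.5729012   0.6157462 ] 0.0854465062619221
```

View pics/top0.png

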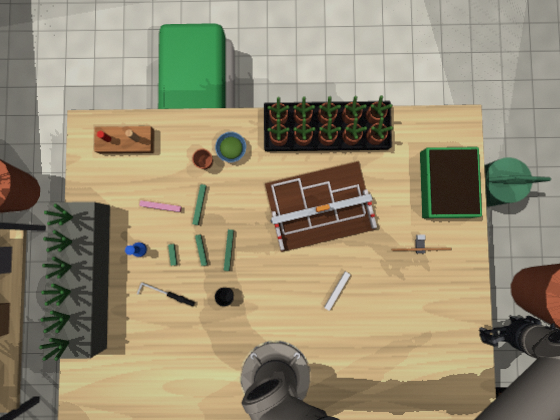

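View pics/side0.png

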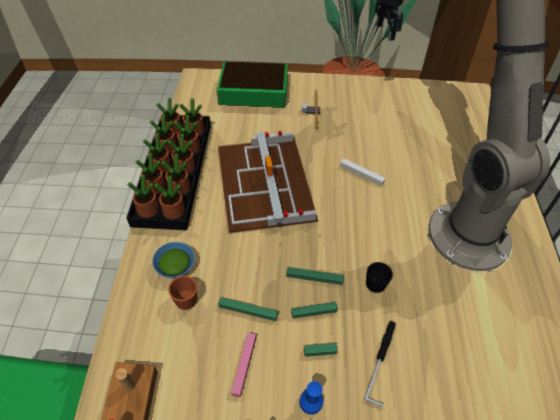

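Stakes (top view): green candidates at (200,204) and (229,250) long, (201,250) middle, (172,254) short. Look-alikes to leave are pink (160,206) and white (338,290). There is also a black cup at (224,296). The rack is at (322,206), with its orange handle at (322,209). I'll measure these and check them in one crop.

```bash
cat > h.py <<'E'
from cell import env,kin,camera,calibration,job
import cv2,numpy as np
from scipy.spatial.transform import Rotation as R
def cloud(n,d):
    c=calibration(n);K=np.array([[c['fx'],0,c['cx']],[0,c['fy'],c['cy']],[0,0,1]])
    v,u=np.mgrid[:d.shape[0],:d.shape[1]]
    p=cv2.undistortPoints(np.stack([u,v],-1).reshape(-1,1,2).astype(float),K,np.array([c['k1'],0,0,0,0.])).reshape(*d.shape,2)
    P=np.dstack([p*d[...,None],d])-c['tvec'].ravel()
    W=P@cv2.Rodrigues(np.array(c['rvec']))[0]
    W[d==0]=np.nan
    return W
def rect(pts):
    (cx,cy),(w,h),a=cv2.minAreaRect(pts[:,:2].astype(np.float32)*1000)
    if w<h:w,h,a=h,w,a+90
    a=(a+90)%180-90
    return np.round([cx/1000,cy/1000,w,h,a],4)
def stakes(n="top",pd=None):
    p,d=pd or camera(n);W=cloud(n,d);h=cv2.cvtColor(p,cv2.COLOR_BGR2HSV)
    m=cv2.inRange(h,(60,60,30),(95,255,200))
    k,l,st,ce=cv2.connectedComponentsWithStats(m)
    out=[]
    for i in range(1,k):
        if st[i,4]<60: continue
        q=W[l==i];q=q[np.isfinite(q[:,0])]
        if len(q)<40: continue
        z=np.percentile(q[:,2],80);t=q[abs(q[:,2]-z)<.006]
        if len(t)<20 or z>.06 or z<.01: continue
        r=rect(t)
        if r[2]<250: out.append((np.round(ce[i]).astype(int),r,round(z,4)))
    return out
E
python3 - <<'E'
from h import *
for n in("top","side"):
    p=cv2.imread(f"pics/{n}0.png");d=np.load(f"pics/{n}0.npy");W=cloud(n,d)
    print(n)
    for s in stakes(n,(p,d)):print(*s)
    x0,x1,y0,y1=(250,400,150,265) if n=="top" else (205,330,120,240)
    w=W[y0:y1,x0:x1];h=cv2.cvtColor(p[y0:y1,x0:x1],cv2.COLOR_BGR2HSV)
    for lab,a,b in(("board",.004,.02),("bar",.042,.05),("rail",.033,.039)):
        mm=((w[...,2]>a)&(w[...,2]<b)).astype(np.uint8)
        mm=cv2.morphologyEx(mm,cv2.MORPH_OPEN,np.ones((2,2)))>0
        print(lab,mm.sum(),rect(w[mm]),w[mm][:,2].mean())
    o=(h[...,0]>5)&(h[...,0]<22)&(h[...,1]>200)&(h[...,2]>150)&(w[...,2]>.06)
    t=w[o];print("handle",o.sum(),t.max(0),rect(t[t[:,2]>t[:,2].max()-.008]))
p=cv2.imread("pics/top0.png")
a=cv2.resize(p[155:260,260:385],None,fx=4,fy=4,interpolation=2);b=cv2.resize(p[175:280,130:245],None,fx=2.6,fy=4,interpolation=2)
cv2.imwrite("pics/c1.png",np.hstack([a,b]))
E
```

```text
top
[199 204] [  0.5984   0.2633 139.383   20.9221 -10.6657] 0.0217
[228 250] [  0.4374   0.1596 139.9584  18.567   -6.0459] 0.0219
[201 250] [  0.4392   0.2554 105.5617  18.227   12.7747] 0.0218
[172 254] [ 0.4232  0.3551 68.895  20.068  10.7558] 0.022
board 5103 [ 6.435000e-01 -1.445000e-01  3.747482e+02  3.210456e+02  1.453300e+01] nan
bar 439 [ 5.489000e-01 -1.782000e-01  3.542563e+02  7.849520e+01 -7.708600e+01] 0.04035191845611311
rail 57 [ 5.417000e-01 -1.816000e-01  3.472868e+02  1.273991e+02 -7.759760e+01] 0.03040349820700175Traceback (most recent call last):
  File "<stdin>", line 13, in <module>
    return umr_maximum(a, axis, None, out, keepdims, initial, where)
ValueError: zero-size array to reduction operation maximum which has no identity
```

```bash
python3 - <<'E'
from h import *
for n in("top","side"):
    p=cv2.imread(f"pics/{n}0.png");d=np.load(f"pics/{n}0.npy");W=cloud(n,d)
    x0,x1,y0,y1=(262,382,158,256) if n=="top" else (205,325,125,235)
    w=W[y0:y1,x0:x1];h=cv2.cvtColor(p[y0:y1,x0:x1],cv2.COLOR_BGR2HSV)
    z=w[...,2]
    m=(z>.05);print(n,"hand",m.sum(),w[m][:,2].max(),rect(w[m&(z>np.nanmax(z)-.01)]))
    m=(z>.041)&(z<.052)&(h[...,1]<90)&(h[...,2]>140);print("bar",m.sum(),rect(w[m]),np.median(w[m],0))
    m=(h[...,0]<25)&(h[...,1]>60)&(h[...,2]<110)&(z>.003)&(z<.014)
    k,l,s,_=cv2.connectedComponentsWithStats(m.astype(np.uint8),connectivity=8)
    q=w[m];print("board",m.sum(),rect(q),np.median(z[m]))
    m=((h[...,0]<6)|(h[...,0]>174))&(h[...,1]>150)&(h[...,2]>120)&(z>.03)
    k,l,s,c=cv2.connectedComponentsWithStats(m.astype(np.uint8))
    for i in range(1,k):
        if s[i,4]>2: print("red",s[i,4],np.round(w[l==i].mean(0),4))
p=cv2.imread("pics/top0.png")
a=cv2.resize(p[155:260,260:385],None,fx=4,fy=4,interpolation=2);b=cv2.resize(p[175:280,130:245],None,fx=2.6,fy=4,interpolation=2)
cv2.imwrite("pics/c1.png",np.hstack([a,b]))
E
```

```text
top hand 100 0.09442510471141113 [  0.5779  -0.165   43.6053  15.4263 -78.7637]
bar 556 [ 5.355000e-01 -1.740000e-01  3.499980e+02  1.165192e+02 -7.812250e+01] [ 0.57762359 -0.13930534  0.04494414]
board 4480 [ 5.898000e-01 -1.663000e-01  3.493953e+02  2.478346e+02 -7.703400e+01] 0.007749215046033663
red 11 [ 0.5941 -0.3289  0.0461]
red 8 [ 0.5516 -0.3383  0.0471]
red 11 [ 0.5216 -0.0102  0.0462]
red 6 [ 0.4785 -0.018   0.0473]
side hand 161 0.09355960339636742 [  0.5765  -0.1644  47.0268  15.7017 -76.6204]
bar 517 [ 5.414000e-01 -1.740000e-01  3.488952e+02  1.247817e+02 -7.568120e+01] [ 0.56396458 -0.10518495  0.04604231]
board 4820 [ 6.045000e-01 -1.900000e-01  4.415228e+02  3.633422e+02 -8.798960e+01] 0.009383486516934925
red 5 [ 0.5537 -0.3373  0.0483]
red 5 [ 0.595  -0.3281  0.0472]
red 14 [ 0.4798 -0.0187  0.0493]
red 14 [ 0.5207 -0.0092  0.049 ]
```

View pics/c1.png

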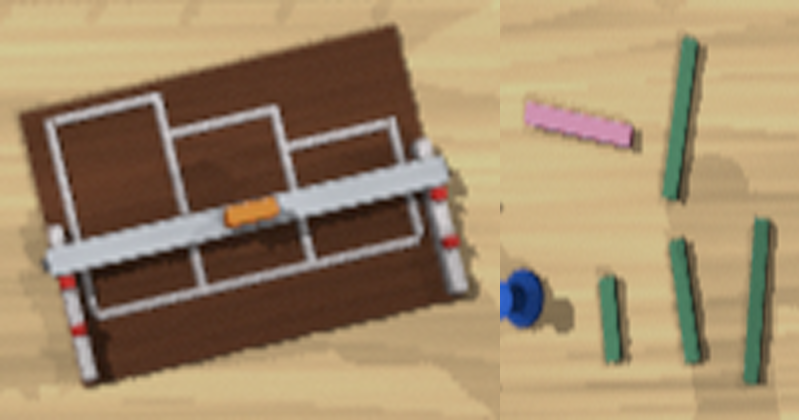

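Crop: the long row is at left, (110,200), and the short row is at right, (350,190). The keeper lies closed over the rows, with its handle at (250,211). There are four green stakes, clearly two long, one middle and one short. Rack origin ≈ (0.528, -0.176), yaw 13°. Next I'll park the keeper.

```bash
cat >> h.py <<'E'
O=np.array([.5283,-.1759]);YAW=np.deg2rad(13.0)
def rw(x,y,z): 
    c,s=np.cos(YAW),np.sin(YAW);return np.array([O[0]+c*x-s*y,O[1]+s*x+c*y,z])
def wr(p): 
    c,s=np.cos(YAW),np.sin(YAW);d=np.asarray(p)[:2]-O;return np.array([c*d[0]+s*d[1],-s*d[0]+c*d[1]])
def rotm(yaw): # tool down, jaw (tool y) direction at yaw
    y=np.array([np.cos(yaw),np.sin(yaw),0]);z=np.array([0,0,-1.]);return np.column_stack([np.cross(y,z),y,z])
def quat(yaw,pos):
    best=None
    for k in(0,np.pi):
        q=R.from_matrix(rotm(yaw+k)).as_quat(scalar_first=True)
        j=kin.inverse_kinematics(pos,q)
        if j is None: continue
        c=abs(j[6])
        if best is None or c<best[0]:best=(c,q)
    return best[1]
def st(l=""):
    s=env.get_state();print(l,round(s['time'],1),np.round(s['tcp_pos'],4),"rack",np.round(wr(s['tcp_pos']),4),"F",np.round(s['force'],1),"op",round(s['opening'],4));return s
E
python3 - <<'E'
from h import *
print(env.nose_length)
a=rw(.05,0,.126);up=a+[0,0,.12]
q=quat(YAW,up)
env.reach(up,q);st()
env.grip(.06,60)
print(env.movel(a,.1,stop_force=15));st("down")
env.grip(0,60);st("grip")
b=a+[0,0,.020]
env.movel(b,.05,stop_force=25);st("lift")
for n in("top","side"):
    p,d=camera(n);cv2.imwrite(f"pics/{n}1.png",p)
a=cv2.imread("pics/top1.png")[150:265,255:390];b=cv2.imread("pics/side1.png")[115:240,200:335]
cv2.imwrite("pics/c2.png",np.hstack([cv2.resize(a,(400,340)),cv2.resize(b,(400,340))]))
E
```

```text
0.0726
 2.2 [ 0.5767 -0.1665  0.246 ] rack [ 0.0493 -0.0017] F [ 0.7 -0.1 -0.6] op 0.0856
False
down 4.0 [ 0.5775 -0.1647  0.1267] rack [ 0.0504 -0.0002] F [-0.1  0.6  0.3] op 0.0596
grip 4.4 [ 0.5754 -0.1652  0.1263] rack [ 0.0483 -0.0001] F [-7.4 -0.6  8. ] op 0.0154
lift 5.0 [ 0.5753 -0.1652  0.1459] rack [ 0.0482 -0.0001] F [-6.2 -1.2 -2.6] op 0.0153
```

View pics/c2.png

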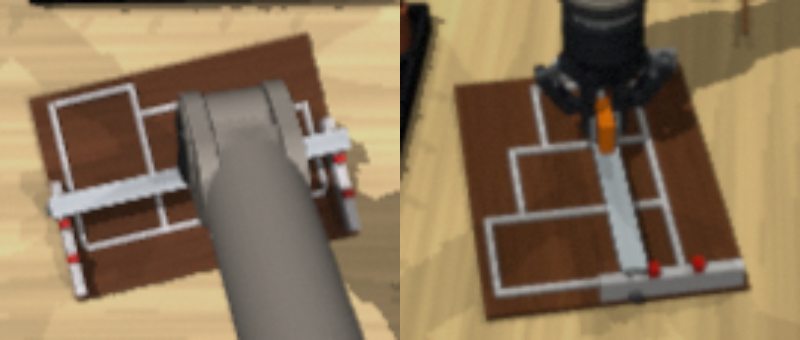

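The keeper is gripped and lifted: weight reads about 2.2 N, and the bar is visibly clear of the rails in the side crop. Its closed stop sits at about 48 mm in my frame, so I'll shift the rack origin by -2 mm. Now I'll slide and lower it.

```bash
sed -i 's/^O=.*;YAW/O=np.array([.5283,-.1759])-.002*np.array([.974,.225]);YAW/' h.py
python3 - <<'E'
from h import *
s=st();z=s['tcp_pos'][2]
print(env.movel(rw(-.0345,0,z),.06,stop_force=9));s=st("slid")
p=np.array(s['tcp_pos'])
print(env.movel(p-[0,0,z-.1265],.05,stop_force=12));s=st("low")
env.grip(.045);st("open")
env.dwell(.3);p=np.array(s['tcp_pos']);env.movel(p+[0,0,.12],.2)
up=np.array([.44,.20,.30]);env.reach(up,quat(0.,up));st()
for n in("top","side"):
    im,d=camera(n);cv2.imwrite(f"pics/{n}2.png",im);W=cloud(n,d)
    x0,x1,y0,y1=(262,382,158,256) if n=="top" else (205,325,125,235)
    w=W[y0:y1,x0:x1];z=w[...,2];m=z>.05
    r=rect(w[m&(z>.078)]);print(n,"handle",r,np.nanmax(z[m]),"rack",wr(r[:2]))
    for s in stakes(n,(im,d)):print(*s)
a=cv2.imread("pics/top2.png")[150:265,255:390];b=cv2.imread("pics/side2.png")[115:240,200:335]
cv2.imwrite("pics/c3.png",np.hstack([cv2.resize(a,(400,340)),cv2.resize(b,(400,340))]))
E
```

```text
5.1 [ 0.5753 -0.1652  0.1458] rack [ 0.0502 -0.0001] F [-5.7 -1.  -1.4] op 0.0153
True
slid 6.4 [ 0.495  -0.1835  0.1456] rack [-0.0322  0.0001] F [ 3.6 -0.4 -2.3] op 0.0153
True
low 6.8 [ 0.4959 -0.1833  0.1263] rack [-0.0313  0.0001] F [-0.   1.1  6.5] op 0.0155
open 7.2 [ 0.4951 -0.1835  0.1259] rack [-0.0321  0.0001] F [ 0.2  0.8 -0.1] op 0.0452
 9.7 [0.4405 0.1988 0.2994] rack [0.0007 0.3849] F [ 0.1  0.4 -0.1] op 0.0448
top handle [  0.4991  -0.1833  43.6619  15.2608 -76.4597] 0.09381419359627631 rack [-0.02811694 -0.00064151]
[199 204] [  0.5982   0.2632 140.1111  20.2517 -10.9582] 0.0221
[228 250] [  0.4374   0.1596 140.109   19.9466  -6.3586] 0.022
side handle [ 4.81800e-01  1.49000e-02  4.45909e+02  6.65020e+01 -8.78490e+01] 0.5636200787115029 rack [-0.00038825  0.19637029]
[333  15] [ 0.3631 -1.2788 51.7324 32.8767 20.9939] 0.0126
[357   9] [  0.251   -1.2472  52.2053  33.7726 -32.7493] 0.0554
[380   8] [ 1.143000e-01 -1.264700e+00  1.454659e+02  5.293690e+01  6.345130e+01] 0.0359
[315 275] [  0.4389   0.1617 140.5889  21.4973  -6.2429] 0.0219
[248 308] [  0.5981   0.2662 142.5484  22.1032 -11.8888] 0.0215
[314 310] [  0.4392   0.2577 107.578   20.906   12.1689] 0.0217
[320 349] [ 0.4242  0.3583 73.421  20.2182  7.5398] 0.0222
```

View pics/c3.png

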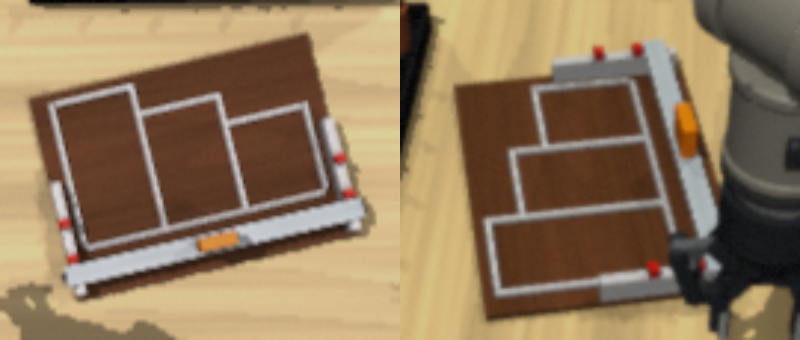

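The keeper is parked behind its inner bumps: bar at the rail ends, handle at (218,241) in the crop. Now the stakes, starting with the long one nearest.

```bash
cat >> h.py <<'E'
LEN=dict(short=72,middle=107,long=141)
def on_bench():
    """stakes still outside the rack, as (kind,x,y,yaw); seen by either camera, averaged"""
    got=[]
    for n in("top","side"):
        for px,r,z in stakes(n):
            k=min(LEN,key=lambda k:abs(LEN[k]-r[2]))
            if abs(LEN[k]-r[2])>9 or r[3]>27 or r[3]<14: continue
            q=wr(r[:2])
            if -.06<q[0]<.2 and abs(q[1])<.175: print("in rack",k,np.round(q,4),"yaw",round(r[4]-13,1),"z",z);continue
            if not(0.2<r[0]<.95 and abs(r[1])<.8): continue
            for g in got:
                if g[0]==k and np.hypot(*(g[1]-r[:2]))<.02: g[1]=(g[1]+r[:2])/2;break
            else: got.append([k,r[:2].astype(float),r[4]])
    return got
def put(g,x,y,zp=.078):
    k,c,a=g;a=np.deg2rad(a)
    up=np.array([*c,.20]);q=quat(a+np.pi/2,up)
    env.reach(up,q);env.grip(.055,70)
    t=env.movel([*c,zp],.12,stop_force=15)
    env.grip(0,70);s=st(k+" grip")
    if t or not .014<s['opening']<.026: print("BAD PICK",t);return False
    env.movel([*c,.2],.15)
    u=rw(x,y,.2);q=quat(YAW+np.pi/2,u)
    env.reach(u,q);s=st("over")
    if not .014<s['opening']<.026: print("LOST");return False
    t=env.movel(rw(x,y,zp+.009),.08,stop_force=10);st(f"down {t}")
    env.grip(.036);env.dwell(.1)
    env.movel(rw(x,y,.2),.2)
    return True
E
python3 - <<'E'
from h import *
g=min([g for g in on_bench() if g[0]=="long"],key=lambda g:g[1][0]);print(g)
print(put(g,.085,.119))
u=rw(.06,-.06,.3);env.reach(u,quat(YAW+np.pi/2,u))
for n in("top","side"):cv2.imwrite(f"pics/{n}3.png",camera(n)[0])
print(on_bench())
a=cv2.imread("pics/top3.png")[150:300,130:390];b=cv2.imread("pics/side3.png")[115:390,195:395]
cv2.imwrite("pics/c4.png",np.hstack([cv2.resize(a,(480,400)),cv2.resize(b,(310,400))]))
E
```

```text
['long', array([0.438  , 0.16105]), np.float64(-6.7038)]
long grip 12.9 [0.4383 0.1611 0.0787] rack [-0.0099  0.3486] F [-1.1 -1.6  6.7] op 0.018
over 14.8 [ 0.5817 -0.0394  0.1996] rack [0.0847 0.121 ] F [-1.   0.8  0. ] op 0.0183
down False 16.4 [ 0.5827 -0.0413  0.0875] rack [0.0853 0.1189] F [-0.6 -0.2 -0.3] op 0.0179
True
in rack long [0.0861 0.1183] yaw 0.3 z 0.0299
in rack long [0.0856 0.1196] yaw 1.0 z 0.0305
[['long', array([0.5984, 0.2643]), np.float64(-11.6429)], ['middle', array([0.4394 , 0.25675]), np.float64(13.2501)], ['short', array([0.4237 , 0.35645]), np.float64(8.1622)]]
```

View pics/c4.png

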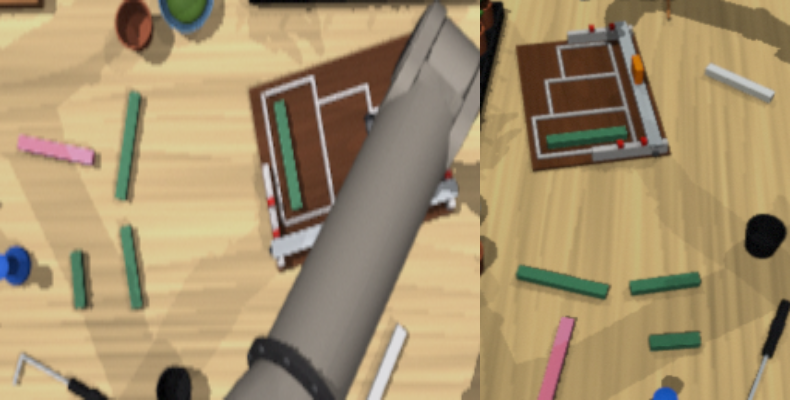

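The first long stake lies flat in the long row, at (290,155) in the left half. I'll put away the other three, stopping if anything fails.

```bash
python3 - <<'E'
from h import *
for k,x,y in(("long",.085,.073),("middle",.0675,0.),("short",.05,-.096)):
    gs=on_bench();g=[g for g in gs if g[0]==k]
    if not g: print("none",k,gs);break
    print(g[0])
    if not put(g[0],x,y):break
u=np.array([.45,.25,.3]);env.reach(u,quat(np.pi/2,u));st()
for n in("top","side"):cv2.imwrite(f"pics/{n}4.png",camera(n)[0])
print(on_bench())
a=cv2.imread("pics/top4.png")[150:300,130:390];b=cv2.imread("pics/side4.png")[115:390,195:395]
cv2.imwrite("pics/c5.png",np.hstack([cv2.resize(a,(480,400)),cv2.resize(b,(310,400))]))
E
```

```text
in rack long [0.0853 0.1183] yaw 0.3 z 0.0303
in rack long [0.0852 0.1205] yaw 0.3 z 0.0302
['long', array([0.5983, 0.2646]), np.float64(-11.2634)]
long grip 23.2 [0.5987 0.2648 0.0789] rack [0.1697 0.4135] F [-1.5 -1.   6.3] op 0.0178
over 25.7 [ 0.5929 -0.0851  0.1995] rack [0.0854 0.0739] F [-0.7  0.8 -1.4] op 0.018
down False 27.3 [ 0.5931 -0.0861  0.0874] rack [0.0853 0.0729] F [-0.3 -0.3 -1.2] op 0.0182
in rack long [0.0888 0.0749] yaw 0.2 z 0.0301
in rack long [0.0852 0.1195] yaw -0.4 z 0.0304
['middle', array([0.4395, 0.2565]), np.float64(12.8027)]
middle grip 32.1 [0.4398 0.2567 0.0788] rack [0.0131 0.4414] F [-1.5 -0.3  5.9] op 0.0182
over 34.7 [ 0.5922 -0.1599  0.1994] rack [0.0678 0.0012] F [-0.5 -0.7  0.5] op 0.0179
down False 36.3 [ 0.5925 -0.1612  0.0875] rack [ 0.0678 -0.0001] F [-0.2 -0.1 -0.3] op 0.0181
in rack short [0.122  0.0726] yaw 0.7 z 0.0295
in rack middle [0.1035 0.1182] yaw 0.4 z 0.0301
in rack middle [0.072  0.0019] yaw -1.1 z 0.0302
in rack long [0.0889 0.0751] yaw 0.4 z 0.0301
in rack long [0.0856 0.1203] yaw 0.2 z 0.0303
['short', array([0.4234, 0.3567]), np.float64(7.9897)]
short grip 41.4 [0.4237 0.357  0.0788] rack [0.0199 0.5427] F [-1.4 -1.2  4.4] op 0.0182
over 44.7 [ 0.5972 -0.2573  0.1997] rack [ 0.0508 -0.0948] F [ 0.3 -0.  -0. ] op 0.0184
down False 46.2 [ 0.597  -0.2588  0.0875] rack [ 0.0503 -0.0962] F [ 0.5 -0.9 -0. ] op 0.0181
 49.3 [0.4504 0.2492 0.2997] rack [0.0218 0.4317] F [ 0.1  0.2 -0.2] op 0.036
in rack long [0.0893 0.0726] yaw 0.3 z 0.0297
in rack long [0.0862 0.1181] yaw 0.3 z 0.0302
in rack middle [ 0.0726 -0.0006] yaw 0.0 z 0.0294
in rack short [ 0.0549 -0.0962] yaw -1.3 z 0.0293
in rack short [ 0.0553 -0.0951] yaw 2.8 z 0.0308
in rack middle [0.0719 0.0008] yaw -0.3 z 0.0304
in rack long [0.0891 0.0749] yaw 0.9 z 0.0303
in rack long [0.0853 0.1186] yaw 1.0 z 0.0301
[]
```

View pics/c5.png

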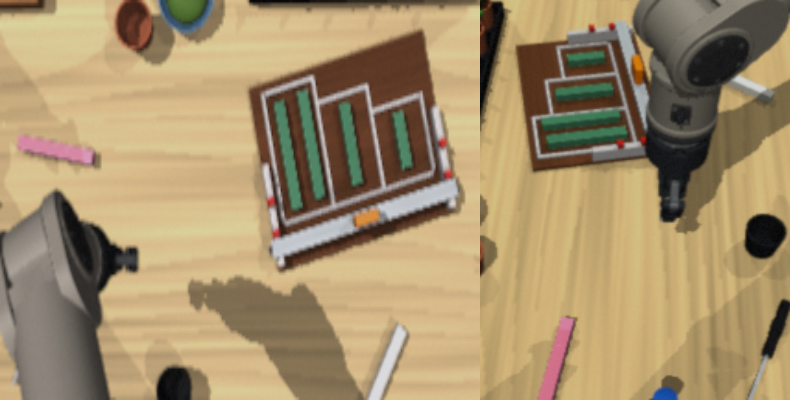

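All four stakes lie flat in their rows with a few millimetres of offset, and none are left on the bench. Now I'll close the keeper.

```bash
python3 - <<'E'
from h import *
a=rw(-.032,0,.126);up=a+[0,0,.12]
env.reach(up,quat(YAW,up));env.grip(.05,60)
print(env.movel(a,.1,stop_force=15))
env.grip(0,60);p=np.array(st("grip")['tcp_pos'])
env.movel(p+[0,0,.02],.05,stop_force=25);s=st("lift")
if .012<s['opening']<.02:
    print(env.movel(rw(.0525,0,s['tcp_pos'][2]),.06,stop_force=9));s=st("slid")
    if .012<s['opening']<.02 and wr(s['tcp_pos'])[0]>.046:
        p=np.array(s['tcp_pos']);print(env.movel([p[0],p[1],.1262],.05,stop_force=12));s=st("low")
        env.grip(.045);env.dwell(.3);p=np.array(st("open")['tcp_pos'])
        env.movel(p+[0,0,.14],.2)
        u=np.array([.45,.25,.3]);env.reach(u,quat(np.pi/2,u));st()
        for n in("top","side"):
            im,d=camera(n);cv2.imwrite(f"pics/{n}5.png",im);w=cloud(n,d)
            x0,x1,y0,y1=(262,382,158,256) if n=="top" else (205,300,125,235)
            w=w[y0:y1,x0:x1];z=w[...,2];m=(z>.078)&(z<.11)
            r=rect(w[m]);print(n,"handle",r,"top z",np.nanmax(z[m]),"rack",wr(r[:2]))
        a=cv2.imread("pics/top5.png")[150:265,255:390];b=cv2.imread("pics/side5.png")[115:240,200:335]
        cv2.imwrite("pics/c6.png",np.hstack([cv2.resize(a,(400,340)),cv2.resize(b,(400,340))]))
E
```

```text
False
grip 53.2 [ 0.4954 -0.1835  0.1264] rack [-0.0318 -0.    ] F [-0.8  0.6  5.6] op 0.0152
lift 53.7 [ 0.4953 -0.1835  0.1464] rack [-0.0318 -0.    ] F [ 1.1 -1.  -2.2] op 0.015
False
slid 55.3 [ 0.5754 -0.1653  0.1459] rack [ 0.0502 -0.0003] F [-5.7 -3.7 -1.8] op 0.0154
True
low 55.7 [ 0.5751 -0.1655  0.1264] rack [ 0.0499 -0.0004] F [-1.5  2.4  8.9] op 0.0155
open 56.4 [ 0.5738 -0.1659  0.1253] rack [ 0.0486 -0.0005] F [ 0.1  1.1 -0. ] op 0.0451
 58.9 [0.4506 0.2488 0.3   ] rack [0.0218 0.4313] F [0.6 0.4 0. ] op 0.0448
top handle [  0.5781  -0.1651  43.8582  15.6952 -77.7246] top z 0.09487716454310002 rack [ 0.0529524 -0.0006791]
side handle [  0.5767  -0.1651  46.4936  16.5666 -76.3953] top z 0.09538061233382171 rack [ 0.05158828 -0.00036417]
```

View pics/c6.png

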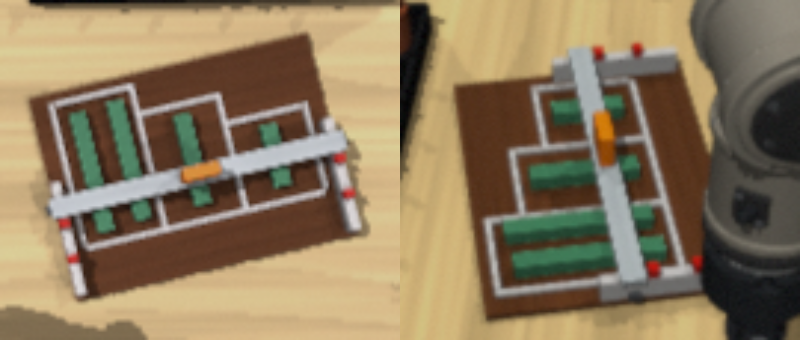

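The keeper handle is back within a millimetre of its starting position and height, and the bar sits behind its bumps over all four stakes. Handing in.

```bash
python3 -c "
from h import *
job.job_done();st()"
```

```text
the job is handed in; nothing more can be done
the job is handed in; nothing more can be done
```

I put all four green stakes away and handed the job in at about 59 s; there were two long, one middle and one short. The robot gives no verdict, so this rests on my own checks.

- **Keeper, opening:** I lifted it over its bumps and parked it. The picture showed it down behind the inner bumps.
- **Stakes:** Each one went flat into the row for its length, and none were left on the bench. The cameras put them within about 6 mm of their targets and 3° of the row direction. The middle and short stakes sit about 5 mm further along their rows than I aimed for, still well inside the limits.
- **Keeper, closing:** I slid it back to its stop and it took load as it was lowered. Its handle is within about 1 mm of its starting position and height, and the last picture shows it down behind the bumps over all four stakes.
- **Checks that disagreed:** A few stake readings came out too short while the arm blocked the camera, but later clear views gave the right lengths. My handle-based estimate of the rack position was about 2 mm off from the keeper's stop; I corrected for that.
- **Other things:** I did not go near the bystanders or the pink and white look-alikes, but I did not measure them again at the end. I saw no dropped grip and no knocked stake.

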